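# Clamp a specimen dish at three points on a stereo microscope stage

## Robot

A 6-joint arm with a two-finger parallel gripper is mounted at the origin on the work surface. World frame = base frame: x ahead of the robot, y to its left, z up, the work surface at z = 0. Lengths are in m, angles in rad, forces in N, time in s.
With the tool pointing down it reaches from about 0.35 to 0.775 m from the base axis. Payload 5.5 kg.
Tool frame: the origin (TCP) lies between the finger pads; the fingertips stand 19 mm ahead of it and the grasp point (between the pads) is the TCP; z points along the fingers, x is the direction in which the jaws open and shut, and the axes are right-handed (so a half turn about z gives the same grasp; the last joint's range is limited). The gripper opens to 85 mm and grips with 20 to 120 N. Pads are 22 mm wide; open, the fingers measure 114 mm over their backs; the gripper's body (76 mm by 85 mm) begins 54 mm behind the grasp point. The pads swing forward as they close: fully open they stand 13 mm farther back than shut.
Start: joints at [1.007, 0.313, 0.046, 1.304, 0, 1.431], TCP at [0.236, 0.524, 0.25] pointing down, gripper open.
Joint ranges: [-2.76, 2.76], [-0.86, 1.69], [-1.03, 1.26], [-2.2, 2.34], [-1.47, 1.5], [-3.14, 3.14]. Speed limits (rad/s): [2.57, 2.57, 3.14, 3.14, 3.14, 3.14].

## Interface

Orientations are given as a unit quaternion [w, x, y, z].
In Python, from workcell import env gives the robot as it stands. The module is installed in compiled form; this text tells all that it offers.
- The arm moves only by the tool carry_out, never from a script. Its argument "steps" is a list of rows, each a list of 7 numbers: the gripper command: -1 is shut, 1 is fully open, values between are in proportion, then the shift along the tool's x, y, z in m, then the turn, a rotation vector about the tool's x, y, z in rad. A call has 1 to 20 rows; each row shifts and turns the commanded pose from where the row before left it, along the tool's axes as they then stand; what a row does not reach is not made up. A row lasts 1/8 s, in which the tool goes at most 62.5 mm and 10.7 degrees, less where a joint would pass 70% of its speed; a pose out of reach is approached as far as the arm can. A call with a gripper value outside its range is refused whole. The fingers move at their own pace and stop on an object; "grip_force" is the grip in N (left out, the last holds). Time passes only in rows, so rows that do not move let the fingers close. It gives the time, the measured TCP pose, the force and the opening at its end, in the units of the state.
- env.get_state(): the state, without advancing time (a new reading comes with each control period).
- env.read_camera(name): name is "scene" or "top" or "wrist"; returns a dict with "color" (400x640x3 uint8, red, green, blue), "K" (3x3 intrinsics, pixels), "dist" ([k1, k2, p1, p2, k3] as OpenCV has them; the pictures are not rectified), "R" (3x3) and "t" (3): a world point X has camera coordinates R X + t. Camera axes: x right, y down, z forward; pixel columns grow to the right and rows downward; lengths in m; the calibration is good to about 2 mm. A picture is of the moment at which its call begins. There is no depth.
- env.hand_in(): hands the job in, once; it reports no verdict.
The state is a dict: "clock": time; "joint_pos": joint angles; "qvel": joint speeds; "tau": joint torques, N m; "tcp_pos": TCP position; "orientation": TCP orientation; "wrist_force": force on the tool from outside, world axes, zero at the start; "ft_torque": the same for the moment, N m; "finger_gap": finger opening in m.
Only numpy, scipy, OpenCV 4.12 (cv2) and the standard library are available. Lean on these libraries where they do the work, as an engineer would, in place of code of your own. Each camera call takes 0.05 s, during which the arm holds its last target. There are 200 camera calls.

## Task

Load the closed glass specimen dish into the microscope's dish holder: take it from the steel tray, set it down gently on the stage plate between the two jaws, and nudge it home against both white studs of the clamped jaw. Bring the sliding jaw up until its sprung plunger presses on the dish, so that the dish stays held at all three points once you have let go of everything. It is glass and the clamped jaw may stand anywhere along its slot, so feel your way and never force it, and leave the specimen pot, the bottle and the slide box undisturbed.

Things in the scene. Friction and masses are not known exactly. Their poses are not given: they have to be found in the camera images.
- stage: Fixed base of a stereo microscope, white with a flat dark grey plate on top: 240 mm (x) by 360 mm (y), plate top 50 mm above the bench. Origin: centre of its underside. Its y axis is the line of the dish holder, a flush black slot along the middle of the plate (x = 0): the sliding jaw at the -y end, the clamped jaw towards +y, a flush pale window between. It does not give way.
- nest_zone (a point): Centre of the flush pale round window (94 mm) in the plate, at plate top, 8 mm to +y of the stage's origin. The clamped jaw (fixed grey yoke, 84 mm wide, 9 mm high, with two smooth upright white studs) is screwed down near it: its nest centre (the dish's centre when it bears on both studs) lies on the slot line within 28 mm of this point, to +y or -y; its place is not reported: feel or look.
- slot_end (a point): Point on the slot, at plate top, 150 mm to +y of the stage's origin, behind the clamped jaw. Each stud of that jaw is 8 mm thick and 16 mm high; seen from the nest centre its axis lies 22 mm towards +y and 26 mm to the side (one -x, one +x), so the 60 mm dish touches both at once. The yoke's arms carry them; its bar and clamp screw, up to 22 mm high, lie 38 to 76 mm to +y of the nest centre.
- pole (a point): Foot, on the plate, of the upright steel pole (29 mm thick, collar 52 mm) at the back corner of the stage; it rises 270 mm above the plate. The microscope head hangs from it, swung aside over the bench to the +y side of the pole, 185 mm or more above the bench; keep clear of both.
- dish_center (a point): Centre, half-way up (10 mm above what it stands on), of the loose closed round glass dish with brown specimens on a white liner: 60 mm in diameter over its lid (57 mm over the lowest 6 mm), 20 mm high, about 55 g, flat on the tray's floor. Yaw means nothing. Pushed lightly (under 3 N) it may stop on one stud alone: 5 N brings it to both; over 25 N on a stud would chip it.
- tray: Fixed open stainless steel tray, 250 mm (its x) by 180 mm (its y), rim 16 mm above the bench, wall and floor 3 mm thick. Origin: centre of its underside on the bench. The dish and the pot stand in it, one towards +x and the other towards -x, about 110 mm apart.
- slide_knob (a point): Middle of the upright black knob on the sliding jaw: 16 mm in diameter, foot 13 mm and top 36 mm above the plate, this point 24 mm above it. It stands on the middle of a grey steel block, 44 mm (stage x) by 36 mm (stage y), 13 mm high. The jaw slides only along the stage's y axis, takes about 8 N to move either way, stays where left, and has 125 mm or more to go towards +y.
- plunger_face (a point): Middle of the front face of the white sprung plunger of the sliding jaw, facing the stage's +y: 16 mm wide, 6 to 16 mm above the plate, 34 mm in front of the knob's axis when free. It can be pressed back 6 mm into the jaw against a spring of 0.9 N per mm; beyond that the jaw bears hard on the dish. The jaw's own friction holds the spring pressed.
- pot: Bystander: specimen pot with a yellow screw cap, 44 mm in diameter, 56 mm high, standing in the tray. Origin: centre of its underside.
- bottle: Bystander: small amber bottle with a black cap, 40 mm in diameter, 78 mm high, on the bench. Origin: centre of its underside.
- slidebox: Bystander: blue slide box, 85 by 100 mm, 34 mm high, on the bench. Origin: centre of its underside.
There are look-alikes about, which are no part of the job. What is shaped like the part that bears dish_center but green or purple is not meant.

How it is judged:
By the outcome, as a careful person would: the job done as asked, in the order asked, and still so for the second after the job is handed in, with the robot touching nothing.
It also fails if it takes over 64 s, if anything falls off the work surface, if the arm or the gripper's body presses on something with over 40 N, if the wrist force passes 120 N, or if a joint passes its speed limit or range.

## Working session

There is one attempt and no reset: what is moved stays moved. The work goes in short steps, Python scripts to look and compute and a tool call to move; the robot and the scene stay as the last step left them, time stands still between calls to the robot, and variables do not carry over. Pictures are saved under pics/ and viewed, about 8 in all and at most 12, crops included, and the job is handed in when it is done.

Besides the shell and the picture viewer there is one more tool, called as a command line: name --pt "numbers of a row" for each row, then --argument value for the rest. carry_out: Moves the arm, as the interface text tells. Its arguments: {"type":"object","properties":{"steps":{"type":"array","items":{"type":"array","items":{"type":"number"}}},"grip_force":{"type":"number"}},"required":["steps"]}

```bash
mkdir -p pics; cat > h.py <<'E'
import numpy as np, cv2
from workcell import env
from scipy.spatial.transform import Rotation as Ro
def cam(n,save=None):
    c=env.read_camera(n)
    if save: cv2.imwrite('pics/'+save,c['color'][:,:,::-1])
    return c
def ray(c,uv,z):
    p=cv2.undistortPoints(np.array([[uv]],float),c['K'],np.array(c['dist']))[0,0]
    R=np.array(c['R']);o=-R.T@np.array(c['t']);d=R.T@np.array([p[0],p[1],1])
    return o+d*(z-o[2])/d[2]
def proj(c,X):
    return cv2.projectPoints(np.array([X],float),cv2.Rodrigues(np.array(c['R']))[0],np.array(c['t']),c['K'],np.array(c['dist']))[0].reshape(2)
def st():
    s=env.get_state()
    q=s['orientation'];R=Ro.from_quat([q[1],q[2],q[3],q[0]]).as_matrix()
    return s,R
E
python3 - <<'E'
from h import *
a=cam('top','top.png');b=cam('scene','scene.png')
for c in(a,b):print(-np.array(c['R']).T@c['t'])
s,R=st();print(s,R.round(3))
E
```

```text
[ 0.45529484 -0.04167524  1.3923416 ]
[1.28760259 0.13648545 1.05502412]
{'clock': 0.1, 'joint_pos': array([ 1.00737982e+00,  3.13919786e-01,  4.51168572e-02,  1.30359244e+00,
       -2.20700839e-05,  1.43116542e+00]), 'qvel': array([ 0.00098651, -0.00067721,  0.0031543 ,  0.00040901,  0.00183012,
        0.00054438]), 'tau': array([ 3.07917835e-03, -4.81725919e+01,  2.99244136e+01,  1.27585113e-02,
       -9.72041289e-05, -1.13309895e-05]), 'tcp_pos': array([0.23625735, 0.52377041, 0.24951107]), 'orientation': array([ 3.46123544e-04,  8.40003926e-01,  5.42579731e-01, -7.20803130e-04]), 'wrist_force': array([-0.62704925,  0.26952513, -0.10330642]), 'ft_torque': array([ 0.04847373, -0.01859728,  0.02856019]), 'finger_gap': 0.08482847847486417} [[ 0.411  0.912 -0.001]
 [ 0.912 -0.411 -0.001]
 [-0.002 -0.    -1.   ]]
```

View pics/top.png

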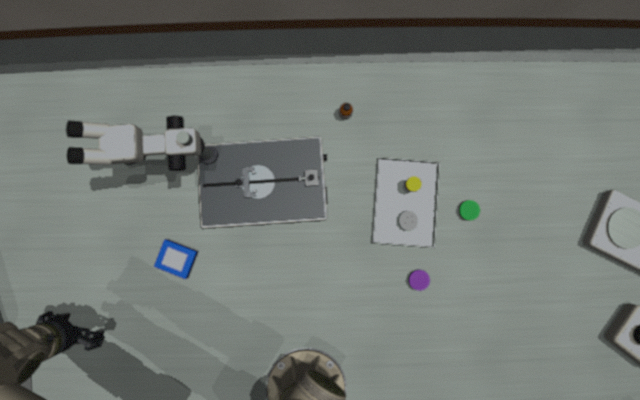

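View pics/scene.png

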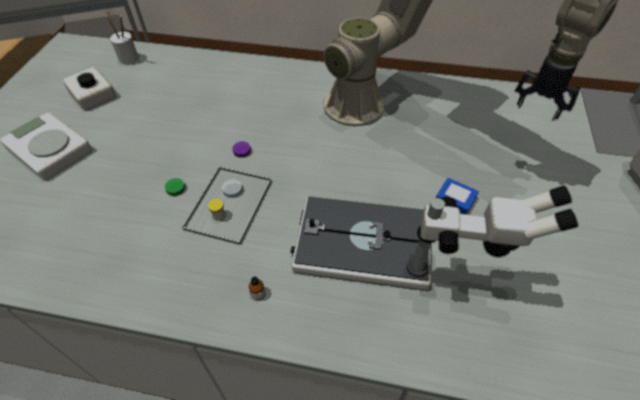

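The top view shows the clear dish at (408,221) in the tray, with the yellow pot at (413,184). The look-alikes are green at (469,210) and purple at (419,280), so I choose the clear one. The sliding jaw's knob is at (311,178), the clamped jaw at about (248,182) and the pale window at (258,181). I'll check these in one enlarged crop and compute coordinates.

```bash
python3 - <<'E'
from h import *
c=cam('top');im=c['color'][:,:,::-1]
b=cam('scene')
a1=cv2.resize(im[130:235,190:330],None,fx=5.6,fy=5.6,interpolation=cv2.INTER_CUBIC)
a1=np.clip(a1.astype(float)*1.6,0,255).astype('uint8')
cv2.imwrite('pics/crop1.png',a1[:588])
hsv=cv2.cvtColor(im,cv2.COLOR_BGR2HSV)
for n,uv,z in[('dish',(408,221),.023),('pot',(413,184),.059),('knob',(311,178),.086),('win',(259,181),.05),('bottle',(346,111),.078),('pole',(183,138),.3)]:
    print(n,ray(c,uv,z).round(4))
# stage corners
m=((im.max(2)<115)&(hsv[:,:,1]<60)).astype('uint8');m[:, :195]=0;m[:,330:]=0;m[:132]=0;m[232:]=0
m=cv2.morphologyEx(m,cv2.MORPH_CLOSE,np.ones((5,5)))
ct=max(cv2.findContours(m,0,2)[0],key=cv2.contourArea);r=cv2.minAreaRect(ct);bx=cv2.boxPoints(r)
w=np.array([ray(c,p,.05) for p in bx]);print(bx,w.round(3),np.linalg.norm(w-np.roll(w,1,0),axis=1),w.mean(0))
# window
g=cv2.cvtColor(im,cv2.COLOR_BGR2GRAY)
print(g[150:215:4,235:285:3])
E
```

```text
dish [ 0.4717 -0.3035  0.023 ]
pot [ 0.5745 -0.3141  0.059 ]
knob [ 0.5945 -0.0289  0.086 ]
win [0.5931 0.118  0.05  ]
bottle [ 0.7811 -0.1302  0.078 ]
pole [0.6715 0.2635 0.3   ]
[[195. 132.]
 [327. 132.]
 [327. 228.]
 [195. 228.]] [[ 0.737  0.299  0.05 ]
 [ 0.728 -0.077  0.05 ]
 [ 0.457 -0.07   0.05 ]
 [ 0.465  0.3    0.05 ]] [0.27263572 0.37554225 0.27161244 0.37048689] [0.59685961 0.11299053 0.05      ]
[[ 86  88  89  90  90  89  90  90  92  92  92  95  94  94  92  95  95]
 [ 85  88  88  86  89  90  86  88  90  95  89  96  93  89  93  93  93]
 [ 85  89  90  87  91  91  90  92  91  93  91  90  95  93  94  92  95]
 [ 87  87  86  90  92  91  90  90  89  91  93  90  94  95  95  96  95]
 [ 86  87  89  88 100  99 138 157 157 152 117  94  92  93  93  94  96]
 [ 88  91  95 115 115 105 132 161 161 165 165 155 100  89  92  98  96]
 [ 88  91  90 113 119 154 127 159 164 165 165 163 161  98  96  97  99]
 [ 87  71 100 109 119 156 163 165 168 158 153 153 150 112  79  72  68]
 [ 40  38  44 112 113  43  43  51  54  67  89  98 107  98  76  82  89]
 [ 89  81 111 116 112 154 166 163 163 167 164 164 164 122  95  95  98]
 [ 93  86  90 115 119 146 151 139 165 163 165 165 153  97  98  95  98]
 [ 92  94  91 106 127 120 118 156 164 166 165 135  95  95  95  94  97]
 [ 88  91  91  84  84  85 107 130 131 111  92  90  97  94  98  94  99]
 [ 87  90  91  88  93  91  91  91  97  92  95  96  97  95  94  98 100]
 [ 90  89  91  91  90  92  95  95  94  91  96  91  96  96  98  98  98]
 [ 91  91  91  90  93  95  95  94  96  96  93  98  95  97  95  99  99]
 [ 89  92  92  92  93  95  93  91  95  98  94  95  95  97  97  98  99]]
```

View pics/crop1.png

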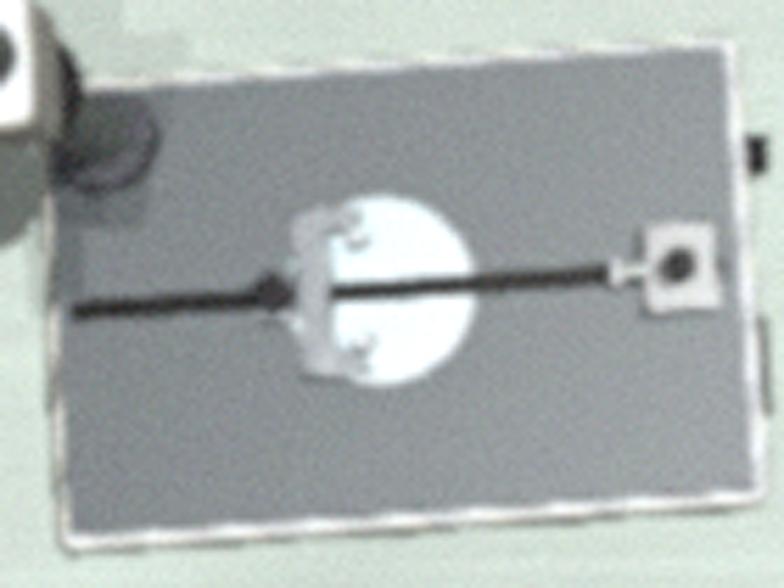

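The crop shows the stage with the slot running from crop (75,312) to (605,272), the window centred near (384,290) and the yoke bar's near edge at x≈335. The studs are near (360,218) and (366,350), and the knob at (680,264). That puts the nest about 10 mm to -y of the window.

```bash
cat >> h.py <<'E'
def c2(p): return (190+(p[0]+.5)/5.6-.5,130+(p[1]+.5)/5.6-.5)
E
python3 - <<'E'
from h import *
c=cam('top');b=cam('scene');im=c['color'][:,:,::-1]
W=lambda p,z:ray(c,c2(p),z)[:2]
a,e=W((75,312),.05),W((605,272),.05);u=(a-e)/np.linalg.norm(a-e);n=np.array([u[1],-u[0]])
print('stage y',u,'x',n)
for nm,p,z in[('win',(384,290),.05),('s1',(358,222),.066),('s2',(364,352),.066),('bar',(335,290),.056),('knob',(680,262),.086),('plg',(612,272),.061),('corner',(730,45),.05),('corner',(762,495),.05),('corner',(68,543),.05)]:
    w=W(p,z);print(nm,w.round(4),'along',round((w-e)@u,4),'across',round((w-e)@n,4))
h=cv2.cvtColor(im,cv2.COLOR_BGR2HSV)
# tray corners & dish in both views
print('tray',[ray(c,p,.016)[:2].round(3) for p in[(377,158),(438,162),(434,247),(372,243)]])
for cc,nm,roi in((c,'top',(200,242,390,426)),(b,'scene',(176,200,218,246))):
    g=cv2.cvtColor(cc['color'],cv2.COLOR_RGB2GRAY)[roi[0]:roi[1],roi[2]:roi[3]]
    cv2.imwrite(f'pics/d_{nm}.png',cv2.resize(g,None,fx=10,fy=10,interpolation=cv2.INTER_CUBIC))
d=np.hstack([cv2.copyMakeBorder(x,0,430-x.shape[0],0,0,0) for x in (cv2.imread('pics/d_top.png'),cv2.imread('pics/d_scene.png'))]);cv2.imwrite('pics/dd.png',d)
for nm,uv,z in[('dish',(232,188),.023),('pot',(216,205),.059),('knob',(314,222),.086)]:print(nm,ray(b,uv,z).round(4))
E
```

```text
stage y [-0.05322954  0.9985823 ] x [0.9985823  0.05322954]
win [0.5921 0.1204] along 0.1115 across -0.0007
s1 [0.6247 0.131 ] along 0.1203 across 0.0325
s2 [0.5598 0.1288] along 0.1216 across -0.0325
bar [0.592  0.1442] along 0.1353 across 0.0005
knob [ 0.599 -0.029] along -0.0381 across -0.0018
plg [0.5975 0.0052] along -0.0038 across -0.0015
corner [ 0.7128 -0.0563] along -0.0713 across 0.1104
corner [ 0.485  -0.0672] along -0.0702 across -0.1176
corner [0.4684 0.281 ] along 0.2784 across -0.1157
tray [array([ 0.656, -0.221]), array([ 0.641, -0.398]), array([ 0.395, -0.378]), array([ 0.411, -0.199])]
dish [ 0.483  -0.3034  0.023 ]
pot [ 0.5807 -0.3128  0.059 ]
knob [ 0.6042 -0.0216  0.086 ]
```

View pics/dd.png

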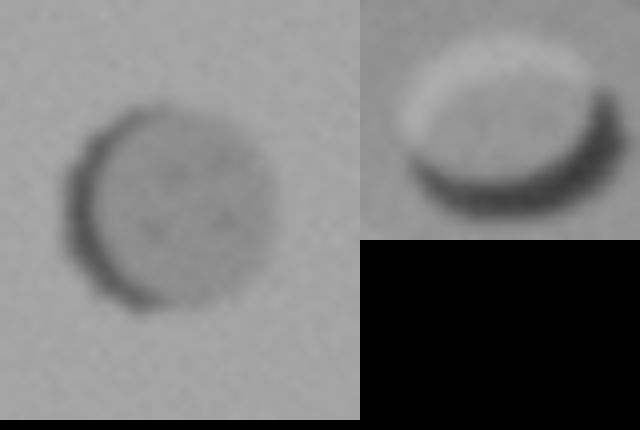

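The dish is at top (407.5,221), giving world (0.472,-0.303). The tray comes out at 180 × 246 mm, which matches. I'll go above the dish with tool x aligned to stage x.

carry_out --pt "0.75 0 0 0 0 0 0.1823" --pt "0.75 0 0 0 0 0 0.1823" --pt "0.75 0 0 0 0 0 0.1823" --pt "0.75 0 0 0 0 0 0.1823" --pt "0.75 0 0 0 0 0 0.1823" --pt "0.75 0 0 0 0 0 0.1823" --pt "0.75 0.0234 0.0547 0 0 0 0" --pt "0.75 0.0234 0.0547 0 0 0 0" --pt "0.75 0.0234 0.0547 0 0 0 0" --pt "0.75 0.0234 0.0547 0 0 0 0" --pt "0.75 0.0234 0.0547 0 0 0 0" --pt "0.75 0.0234 0.0547 0 0 0 0" --pt "0.75 0.0234 0.0547 0 0 0 0"

```text
clock: 1.92
tcp_pos: [0.421, 0.1487, 0.2506]
orientation: [-0.0, 1.0, 0.027, 0.001]
wrist_force: [0.7, 0.5, -0.2]
finger_gap: 0.075
```

carry_out --pt "0.75 0.0035 0.0569 0.0112 0 0 0" --pt "0.75 0.0035 0.0569 0.0112 0 0 0" --pt "0.75 0.0035 0.0569 0.0112 0 0 0" --pt "0.75 0.0035 0.0569 0.0112 0 0 0" --pt "0.75 0.0035 0.0569 0.0112 0 0 0" --pt "0.75 0.0035 0.0569 0.0112 0 0 0" --pt "0.75 0.0035 0.0569 0.0112 0 0 0" --pt "0.75 0.0035 0.0569 0.0112 0 0 0" --pt "0.75 0 0 0 0 0 0"

```text
clock: 3.05
tcp_pos: [0.4724, -0.3062, 0.1592]
orientation: [-0.0, 1.0, 0.024, -0.0]
wrist_force: [-0.5, 0.9, 0.5]
finger_gap: 0.0746
```

```bash
python3 - <<'E'
from h import *
c=cam('wrist','w1.png');s,R=st()
print(s['clock'],s['tcp_pos'],s['finger_gap'],s['wrist_force'],R.round(3).tolist(),-np.array(c['R']).T@c['t'],proj(c,[.472,-.303,.023]))
E
```

```text
3.1 [ 0.47200504 -0.30389792  0.15960141] 0.07445132476141517 [-1.1710028   0.48627441  0.52478045] [[0.999, 0.05, -0.001], [0.05, -0.999, 0.001], [-0.001, -0.001, -1.0]] [ 0.46897113 -0.23890404  0.28162428] [329.79596745 193.60391804]
```

View pics/w1.png

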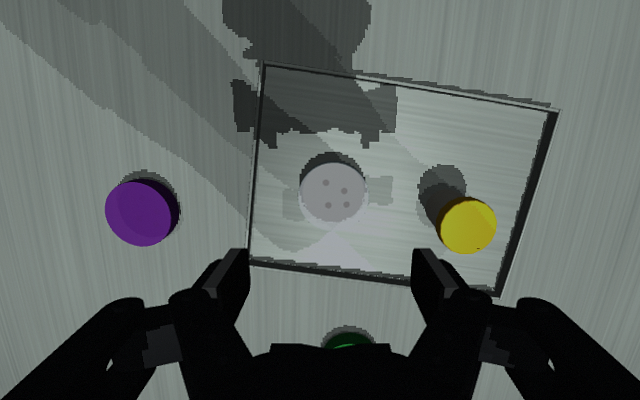

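The wrist view shows the clear dish's lid centred at about (333,192), with four brown specimens. The pot is at (467,226) and the purple decoy at (140,213), and the prediction for the dish was (330,194).

```bash
python3 - <<'E'
from h import *
c=cam('wrist');im=c['color']
for p in[(333,192),(299,190),(367,190),(332,162),(332,222)]:print(p,ray(c,p,.023).round(4))
s,R=st();print(s['tcp_pos'])
E
```

```text
(333, 192) [ 0.4742 -0.2991  0.023 ]
(299, 190) [ 0.4458 -0.2989  0.023 ]
(367, 190) [ 0.5024 -0.296   0.023 ]
(332, 162) [ 0.4721 -0.2741  0.023 ]
(332, 222) [ 0.4748 -0.3256  0.023 ]
[ 0.47199732 -0.30254337  0.16009026]
```

carry_out --pt "0.75 0.002 -0.0025 0.03 0 0 0" --pt "0.75 0 0 0.04 0 0 0" --pt "0.75 0 0 0.03 0 0 0" --pt "0.75 0 0 0.02 0 0 0" --pt "0.75 0 0 0.01 0 0 0" --pt "0.75 0 0 0.006 0 0 0" --pt "0.75 0 0 0 0 0 0" --pt "0.75 0 0 0 0 0 0" --grip_force 20

```text
clock: 4.15
tcp_pos: [0.4749, -0.3002, 0.0255]
orientation: [0.0, 1.0, 0.027, 0.001]
wrist_force: [0.6, -1.0, 0.8]
finger_gap: 0.0745
```

carry_out --pt "0.5 0 0 0 0 0 0" --pt "0.4 0 0 0 0 0 0" --pt "0.2 0 0 0 0 0 0" --pt "0.2 0 0 0 0 0 0" --pt "0.2 0 0 0 0 0 0" --pt "0.2 0 0 0 0 0 0"

```text
clock: 4.9
tcp_pos: [0.4747, -0.3003, 0.0254]
orientation: [0.0, 1.0, 0.027, 0.0]
wrist_force: [-1.8, 0.6, 5.9]
finger_gap: 0.0592
```

carry_out --pt "0.2 0 0 -0.005 0 0 0" --pt "0.2 0 0 -0.015 0 0 0" --pt "0.2 0 0 -0.03 0 0 0" --pt "0.2 0 0 -0.05 0 0 0" --pt "0.2 0 0 -0.03 0 0 0" --pt "0.2 0 0 0 0 0 0" --pt "0.2 0 0 0 0 0 0"

```text
clock: 5.78
tcp_pos: [0.4741, -0.2997, 0.1544]
orientation: [-0.0, 1.0, 0.027, -0.0]
wrist_force: [-0.5, -1.1, -0.7]
finger_gap: 0.0586
```

```bash
python3 - <<'E'
from h import *
c=cam('wrist','w2.png');s,R=st();print(s['tcp_pos'],s['finger_gap'])
E
```

```text
[ 0.47380597 -0.29940286  0.15373112] 0.05866431628444019
```

View pics/w2.png

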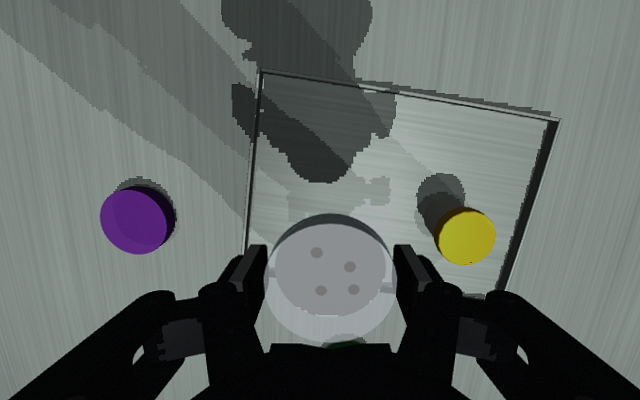

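The dish is held level and centred in the fingers (opening 58.7 mm), and the tray's pot is untouched. I'll carry it to above the stage, short of the nest.

carry_out --pt "0.2 0.009 -0.023 -0.004 0 0 0" --pt "0.2 0.0176 -0.047 -0.004 0 0 0" --pt "0.2 0.0176 -0.047 -0.004 0 0 0" --pt "0.2 0.0176 -0.047 -0.004 0 0 0" --pt "0.2 0.0176 -0.047 0 0 0 0" --pt "0.2 0.0176 -0.047 0 0 0 0" --pt "0.2 0.0176 -0.047 0 0 0 0" --pt "0.2 0.0176 -0.047 0 0 0 0" --pt "0.2 0.009 -0.023 0 0 0 0" --pt "0.2 0 0 0 0 0 0" --pt "0.2 0 0 0 0 0 0"

```text
clock: 7.2
tcp_pos: [0.5946, 0.0816, 0.1695]
orientation: [0.0, 1.0, 0.027, -0.001]
wrist_force: [0.3, -0.2, -0.2]
finger_gap: 0.0588
```

```bash
python3 - <<'E'
from h import *
c=cam('wrist','w3.png');s,R=st();print(s['tcp_pos'],s['finger_gap'],R.round(4).tolist())
np.savez('w3.npz',K=c['K'],dist=c['dist'],R=c['R'],t=c['t'])
E
```

```text
[0.59475466 0.08119417 0.16979363] 0.05920972078379239 [[0.9986, 0.0523, -0.0019], [0.0523, -0.9986, -0.0003], [-0.0019, 0.0002, -1.0]]
```

View pics/w3.png

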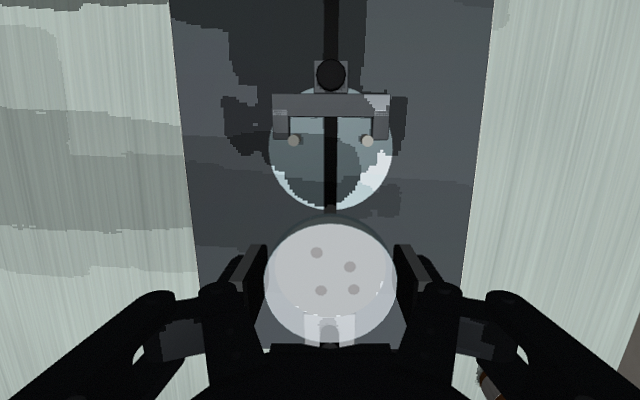

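This shows the stud tops at (293,141) and (368,141), the slot line at x≈331, the window bottom at (330,210), the bar's near edge at y≈115 and the clamp screw at (331,75).

```bash
python3 - <<'E'
from h import *
c=dict(np.load('w3.npz'))
for nm,p,z in[('s1',(293,140.5),.066),('s2',(368,140.5),.066),('winbot',(330.5,210),.05),('slotA',(330.5,200),.05),('slotB',(331,20),.05),('winL',(269,150),.05),('winR',(393,150),.05),('edgeR',(495,0),.05),('edgeR',(463,270),.05)]:
    print(nm,ray(c,p,z).round(4))
E
```

```text
s1 [0.566  0.1296 0.066 ]
s2 [0.6183 0.1324 0.066 ]
winbot [0.5951 0.0756 0.05  ]
slotA [0.5947 0.0838 0.05  ]
slotB [0.5881 0.2119 0.05  ]
winL [0.5462 0.1203 0.05  ]
winR [0.6396 0.1253 0.05  ]
edgeR [0.7    0.2322 0.05  ]
edgeR [0.7096 0.0287 0.05  ]
```

The stud spacing measures 52.4 mm against 52 mm given, and the nest centre is (0.593,0.109). I'll set down 12 mm short of it.

carry_out --pt "0.2 0 -0.008 0.01 0 0 0" --pt "0.2 0 -0.008 0.03 0 0 0" --pt "0.2 0 0 0.03 0 0 0" --pt "0.2 0 0 0.015 0 0 0" --pt "0.2 0 0 0.008 0 0 0" --pt "0.2 0 0 0 0 0 0" --pt "0.2 0 0 0 0 0 0"

```text
clock: 8.12
tcp_pos: [0.5955, 0.0979, 0.0788]
orientation: [-0.0, 1.0, 0.026, 0.001]
wrist_force: [-0.1, -0.5, -0.7]
finger_gap: 0.0593
```

carry_out --pt "0.2 0 0 0.001 0 0 0" --pt "0.2 0 0 0.001 0 0 0" --pt "0.2 0 0 0 0 0 0"

```text
clock: 8.5
tcp_pos: [0.5947, 0.098, 0.0758]
orientation: [-0.0, 1.0, 0.027, 0.0]
wrist_force: [0.9, 0.2, 0.2]
finger_gap: 0.0591
```

carry_out --pt "0.2 0 0 0.001 0 0 0" --pt "0.2 0 0 0.001 0 0 0" --pt "0.2 0 0 0 0 0 0"

```text
clock: 8.88
tcp_pos: [0.5945, 0.098, 0.0735]
orientation: [-0.0, 1.0, 0.027, -0.0]
wrist_force: [-0.2, -0.2, 0.0]
finger_gap: 0.059
```

carry_out --pt "0.2 0 0 0.0006 0 0 0" --pt "0.2 0 0 0 0 0 0"

```text
clock: 9.12
tcp_pos: [0.5946, 0.098, 0.0731]
orientation: [-0.0, 1.0, 0.027, -0.0]
wrist_force: [-0.7, 0.1, -0.0]
finger_gap: 0.0592
```

carry_out --pt "0.2 0 0 0.0006 0 0 0" --pt "0.2 0 0 0 0 0 0"

```text
clock: 9.38
tcp_pos: [0.5947, 0.098, 0.0725]
orientation: [-0.0, 1.0, 0.027, 0.0]
wrist_force: [0.5, 0.2, -0.3]
finger_gap: 0.0595
```

carry_out --pt "0.2 0 0 0.0006 0 0 0" --pt "0.2 0 0 0 0 0 0"

```text
clock: 9.62
tcp_pos: [0.5947, 0.098, 0.0724]
orientation: [-0.0, 1.0, 0.027, 0.0]
wrist_force: [-1.7, 0.2, 4.6]
finger_gap: 0.0594
```

carry_out --pt "0.2 0 0 0.0006 0 0 0" --pt "0.2 0 0 0 0 0 0"

```text
clock: 9.88
tcp_pos: [0.5947, 0.098, 0.0724]
orientation: [0.0, 1.0, 0.027, 0.0]
wrist_force: [-3.8, 0.5, 8.6]
finger_gap: 0.0588
```

Contact is felt at TCP z 0.0724, as expected. I'll ease off and open, then lift.

carry_out --pt "0.2 0 0 -0.0008 0 0 0" --pt "0.45 0 0 0 0 0 0" --pt "0.6 0 0 0 0 0 0" --pt "0.75 0 0 0 0 0 0" --pt "0.75 0 0 0 0 0 0" --pt "0.75 0 0 -0.02 0 0 0" --pt "0.75 0 0 -0.04 0 0 0" --pt "0.75 0 0 -0.04 0 0 0" --pt "0.75 0 0 0 0 0 0" --pt "0.75 0 0 0 0 0 0"

```text
clock: 11.12
tcp_pos: [0.5945, 0.098, 0.1717]
orientation: [-0.0, 1.0, 0.027, -0.0]
wrist_force: [0.7, 0.2, 0.2]
finger_gap: 0.0746
```

```bash
python3 - <<'E'
from h import *
c=cam('wrist','w4.png');s,R=st();print(s['tcp_pos'],s['finger_gap'],R.round(4).tolist())
np.savez('w4.npz',K=c['K'],dist=c['dist'],R=c['R'],t=c['t'])
E
```

```text
[0.5939381  0.0979794  0.17098099] 0.07458864876821836 [[0.9986, 0.0532, -0.0018], [0.0532, -0.9986, 0.0], [-0.0018, -0.0001, -1.0]]
```

View pics/w4.png

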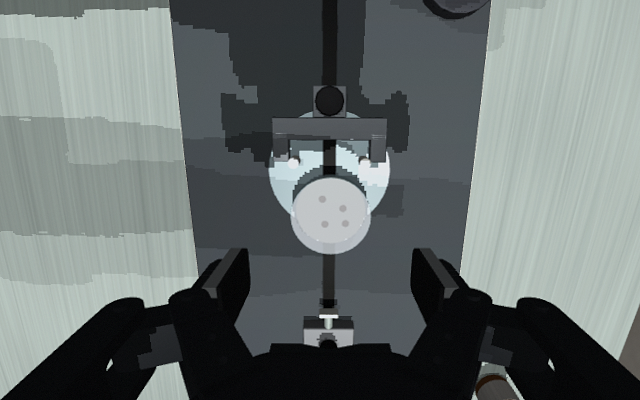

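The dish stands about 12 mm short of the studs on the slot line, undisturbed by the release. Next I'll shut the fingers behind it and nudge.

carry_out --pt "-0.5 0 0.023 0 0 0 0" --pt "-1 0 0.023 0 0 0 0" --pt "-1 0 0 0 0 0 0" --pt "-1 0 0 0 0 0 0" --pt "-1 0 0 0 0 0 0" --pt "-1 0 0 0.03 0 0 0" --pt "-1 0 0 0.04 0 0 0" --pt "-1 0 0 0.02 0 0 0" --pt "-1 0 0 0.006 0 0 0" --pt "-1 0 0 0 0 0 0" --pt "-1 0 0 0 0 0 0"

```text
clock: 12.55
tcp_pos: [0.5975, 0.0524, 0.0767]
orientation: [-0.0, 1.0, 0.027, 0.0]
wrist_force: [0.3, -0.3, -0.2]
finger_gap: -0.0002
```

```bash
python3 - <<'E'
from h import *
c=dict(np.load('w4.npz'))
for p,z in[((331,214.5),.07),((293,162.5),.066),((364,162.5),.066)]:print(ray(c,p,z).round(4))
s,R=st();print(s['tcp_pos'],s['finger_gap'],s['wrist_force'])
E
```

```text
[0.5954 0.094  0.07  ]
[0.5662 0.1303 0.066 ]
[0.617 0.133 0.066]
[0.59746637 0.05239982 0.07670164] -0.00022881096901538603 [ 0.30787167 -0.32892968 -0.15779272]
```

carry_out --pt "-1 -0.0005 -0.001 0.001 0 0 0" --pt "-1 -0.0005 -0.001 0 0 0 0" --pt "-1 0 -0.001 0 0 0 0" --pt "-1 0 -0.001 0 0 0 0" --pt "-1 0 -0.001 0 0 0 0" --pt "-1 0 -0.001 0 0 0 0" --pt "-1 0 -0.001 0 0 0 0" --pt "-1 0 -0.001 0 0 0 0" --pt "-1 0 -0.001 0 0 0 0" --pt "-1 0 0 0 0 0 0"

```text
clock: 13.8
tcp_pos: [0.5956, 0.0612, 0.0751]
orientation: [-0.0, 1.0, 0.027, -0.0]
wrist_force: [0.7, 0.2, 0.0]
finger_gap: -0.0002
```

carry_out --pt "-1 0 -0.0007 0 0 0 0" --pt "-1 0 -0.0007 0 0 0 0" --pt "-1 0 -0.0006 0 0 0 0" --pt "-1 0 0 0 0 0 0"

```text
clock: 14.3
tcp_pos: [0.5955, 0.0631, 0.0751]
orientation: [-0.0, 1.0, 0.027, 0.0]
wrist_force: [0.0, -0.4, -0.6]
finger_gap: 0.0002
```

carry_out --pt "-1 0 -0.0005 0 0 0 0" --pt "-1 0 -0.0005 0 0 0 0" --pt "-1 0 0 0 0 0 0"

```text
clock: 14.68
tcp_pos: [0.5955, 0.0641, 0.0751]
orientation: [-0.0, 1.0, 0.027, 0.0]
wrist_force: [0.0, 0.1, -0.6]
finger_gap: 0.0002
```

carry_out --pt "-1 0 -0.0006 0 0 0 0" --pt "-1 0 -0.0006 0 0 0 0" --pt "-1 0 -0.0006 0 0 0 0" --pt "-1 0 0 0 0 0 0"

```text
clock: 15.18
tcp_pos: [0.5954, 0.0659, 0.0751]
orientation: [-0.0, 1.0, 0.027, 0.0]
wrist_force: [-0.9, -0.8, 0.1]
finger_gap: -0.0002
```

carry_out --pt "-1 0 -0.0005 0 0 0 0" --pt "-1 0 -0.0005 0 0 0 0" --pt "-1 0 0 0 0 0 0"

```text
clock: 15.55
tcp_pos: [0.5953, 0.0669, 0.0751]
orientation: [-0.0, 1.0, 0.027, 0.0]
wrist_force: [-0.3, 0.0, -0.0]
finger_gap: 0.0002
```

```bash
python3 - <<'E'
from h import *
c=cam('wrist','w5.png');s,R=st();print(s['tcp_pos'],s['finger_gap'],s['wrist_force'])
E
```

```text
[0.59530293 0.06685935 0.07509646] -2.4387088036579568e-05 [-0.03416896  0.21496924 -0.31160419]
```

View pics/w5.png

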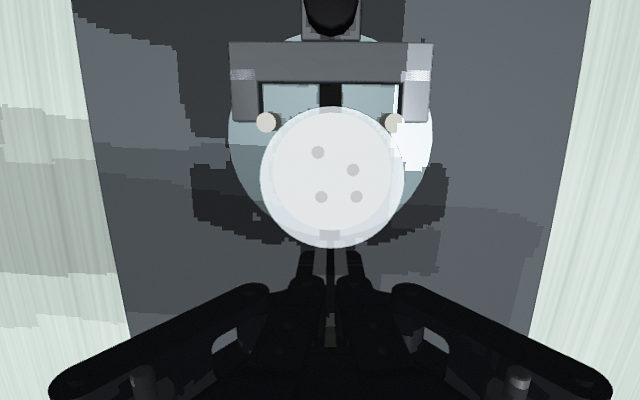

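The dish, centred at about (332,177), is being pushed and is nearly at the studs at (266,122) and (393,122). I'll keep feeling forward.

carry_out --pt "-1 0 -0.0005 0 0 0 0" --pt "-1 0 -0.0005 0 0 0 0" --pt "-1 0 0 0 0 0 0"

```text
clock: 15.98
tcp_pos: [0.5952, 0.0677, 0.0751]
orientation: [0.0, 1.0, 0.027, -0.0]
wrist_force: [0.0, -0.6, 0.7]
finger_gap: 0.0001
```

carry_out --pt "-1 0 -0.0005 0 0 0 0" --pt "-1 0 0 0 0 0 0"

```text
clock: 16.23
tcp_pos: [0.5951, 0.0682, 0.0751]
orientation: [0.0, 1.0, 0.027, -0.0]
wrist_force: [-0.5, -1.9, 0.3]
finger_gap: -0.0005
```

carry_out --pt "-1 0 -0.0005 0 0 0 0" --pt "-1 0 0 0 0 0 0"

```text
clock: 16.48
tcp_pos: [0.5952, 0.0687, 0.0751]
orientation: [0.0, 1.0, 0.027, -0.0]
wrist_force: [-0.9, -2.6, 0.6]
finger_gap: 0.0004
```

carry_out --pt "-1 0 -0.0005 0 0 0 0" --pt "-1 0 0 0 0 0 0"

```text
clock: 16.73
tcp_pos: [0.5952, 0.0688, 0.0751]
orientation: [0.0, 1.0, 0.026, -0.0]
wrist_force: [-0.7, -5.3, 1.4]
finger_gap: 0.0004
```

carry_out --pt "-1 0 -0.0004 0 0 0 0" --pt "-1 0 0 0 0 0 0" --pt "-1 0 0 0 0 0 0"

```text
clock: 17.1
tcp_pos: [0.5952, 0.0689, 0.0751]
orientation: [0.001, 1.0, 0.026, 0.0]
wrist_force: [-1.6, -6.3, -0.1]
finger_gap: -0.0001
```

carry_out --pt "-1 0 -0.0003 0 0 0 0" --pt "-1 0 0 0 0 0 0" --pt "-1 0 0 0 0 0 0"

```text
clock: 17.48
tcp_pos: [0.5952, 0.0689, 0.0751]
orientation: [0.001, 1.0, 0.026, 0.0]
wrist_force: [-0.4, -6.9, 1.3]
finger_gap: 0.0
```

```bash
python3 - <<'E'
from h import *
c=cam('wrist','w6.png');s,R=st();print(s['tcp_pos'],s['finger_gap'],s['wrist_force'],s['ft_torque'])
np.savez('w6.npz',K=c['K'],dist=c['dist'],R=c['R'],t=c['t'])
im=cv2.imread('pics/w6.png')[70:270,210:450];cv2.imwrite('pics/w6c.png',cv2.resize(im,None,fx=3,fy=3))
E
```

```text
[0.5952603 0.068909  0.0751308] 0.0005429558748356575 [-0.59409882 -6.28469994  0.34775544] [-1.3696951   0.1903826  -0.00529504]
```

View pics/w6c.png

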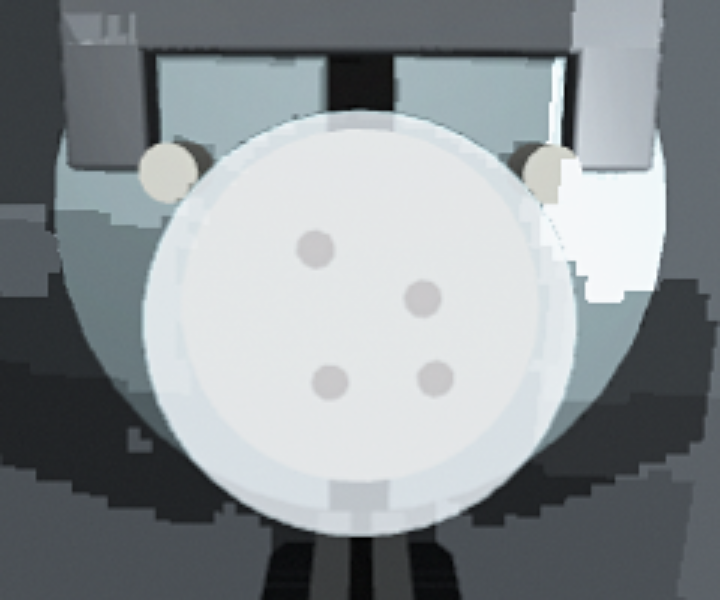

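Both studs touch. The studs at crop (168,172) and (550,173) have their midpoint at 359, and the dish spans 143–576 with its centre at 359.5. The push force was 6–7 N with no further travel. I'll back off, lift and go over the knob.

carry_out --pt "-1 0 0.002 0 0 0 0" --pt "-1 0 0.006 0 0 0 0" --pt "-1 0 0 -0.03 0 0 0" --pt "-1 0 0 -0.05 0 0 0" --pt "0 0 0.02 -0.01 0 0 0" --pt "0 0 0.044 0 0 0 0" --pt "0 0 0.024 0 0 0 0" --pt "0 0 0 0 0 0 0" --pt "0 0 0 0 0 0 0" --grip_force 40

```text
clock: 18.65
tcp_pos: [0.5999, -0.0257, 0.1645]
orientation: [-0.0, 1.0, 0.026, -0.0]
wrist_force: [0.1, -0.6, 0.4]
finger_gap: 0.0424
```

```bash
python3 - <<'E'
from h import *
c=cam('wrist','w7.png');s,R=st();print(s['tcp_pos'],s['finger_gap'],s['wrist_force'])
np.savez('w7.npz',K=c['K'],dist=c['dist'],R=c['R'],t=c['t'])
print(proj(c,[.6007,-.0265,.086]))
E
```

```text
[ 0.59990877 -0.02528558  0.1646243 ] 0.04308270397167361 [0.12495763 0.6859774  0.62026099]
[331.23054936 220.62807698]
```

View pics/w7.png

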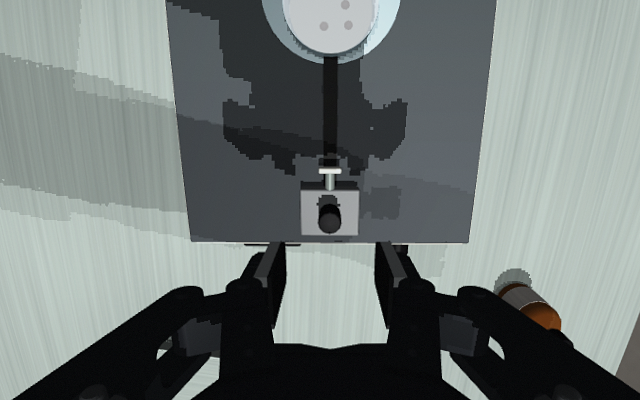

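The knob top is at (329,219), right under the TCP (predicted (331,221)). The plunger face is at (330,168) and the dish edge at about (330,55). I'll descend and grip the knob.

carry_out --pt "0 0 0 0.03 0 0 0" --pt "0 0 0 0.03 0 0 0" --pt "0 0 0 0.0165 0 0 0" --pt "0 0 0 0 0 0 0" --pt "-0.4 0 0 0 0 0 0" --pt "-0.7 0 0 0 0 0 0" --pt "-0.8 0 0 0 0 0 0" --pt "-0.8 0 0 0 0 0 0" --pt "-0.8 0 0 0 0 0 0"

```text
clock: 19.82
tcp_pos: [0.5995, -0.0259, 0.09]
orientation: [0.0, 1.0, 0.027, -0.0]
wrist_force: [-5.7, 0.8, 5.5]
finger_gap: 0.0142
```

```bash
python3 - <<'E'
from h import *
c=dict(np.load('w7.npz'))
for p,z in[((329,219),.086),((330,169),.066),((330,55),.062),((330,55),.07)]:print(ray(c,p,z).round(4))
s,R=st();print(s['tcp_pos'],s['finger_gap'],s['wrist_force'])
E
```

```text
[ 0.5992 -0.0254  0.086 ]
[0.5982 0.0046 0.066 ]
[0.5942 0.0793 0.062 ]
[0.5943 0.0779 0.07  ]
[ 0.59946882 -0.02594423  0.09001303] 0.014228875870468167 [-5.73249917  0.795262    5.54010212]
```

carry_out --pt "-0.8 0 -0.002 0 0 0 0" --pt "-0.8 0 -0.005 0 0 0 0" --pt "-0.8 0 -0.005 0 0 0 0" --pt "-0.8 0 -0.005 0 0 0 0" --pt "-0.8 0 -0.005 0 0 0 0" --pt "-0.8 0 -0.005 0 0 0 0" --pt "-0.8 0 0 0 0 0 0"

```text
clock: 20.7
tcp_pos: [0.5983, -0.0009, 0.09]
orientation: [0.002, 1.0, 0.026, -0.0]
wrist_force: [-4.9, -5.7, 4.6]
finger_gap: 0.0142
```

carry_out --pt "-0.8 0 -0.005 0 0 0 0" --pt "-0.8 0 -0.005 0 0 0 0" --pt "-0.8 0 -0.005 0 0 0 0" --pt "-0.8 0 -0.005 0 0 0 0" --pt "-0.8 0 -0.005 0 0 0 0" --pt "-0.8 0 -0.004 0 0 0 0" --pt "-0.8 0 -0.002 0 0 0 0" --pt "-0.8 0 0 0 0 0 0"

```text
clock: 21.7
tcp_pos: [0.5968, 0.0299, 0.09]
orientation: [0.002, 1.0, 0.026, -0.0]
wrist_force: [-4.7, -7.4, 5.8]
finger_gap: 0.014
```

carry_out --pt "-0.8 0 -0.002 0 0 0 0" --pt "-0.8 0 -0.002 0 0 0 0" --pt "-0.8 0 -0.002 0 0 0 0" --pt "-0.8 0 -0.002 0 0 0 0" --pt "-0.8 0 -0.001 0 0 0 0" --pt "-0.8 0 -0.001 0 0 0 0"

```text
clock: 22.45
tcp_pos: [0.5964, 0.0395, 0.09]
orientation: [0.003, 1.0, 0.026, -0.0]
wrist_force: [-4.8, -7.3, 5.6]
finger_gap: 0.0141
```

```bash
python3 - <<'E'
from h import *
c=cam('wrist','w8.png');s,R=st();print(s['tcp_pos'],s['finger_gap'],s['wrist_force'])
g=cv2.cvtColor(c['color'],cv2.COLOR_RGB2GRAY)
k=s['tcp_pos'][1]
for y,z in((k,.086),(k+.018,.063),(k+.034,.066),(.0795,.066)):print(y,proj(c,[.597-.053*(y-.03),y,z]).round(1))
print('col',list(enumerate(np.median(g[100:300,326:335],1).astype(int),100)))
E
```

```text
[0.59631758 0.03961473 0.09003049] 0.013821118572933142 [-4.40417275 -7.59248928  4.91313067]
0.03961472872664263 [330.5 273. ]
0.057614728726642625 [330.3 217.4]
0.07361472872664263 [330.3 187. ]
0.0795 [330.3 174.6]
col [(100, np.int64(236)), (101, np.int64(237)), (102, np.int64(236)), (103, np.int64(237)), (104, np.int64(237)), (105, np.int64(237)), (106, np.int64(237)), (107, np.int64(237)), (108, np.int64(237)), (109, np.int64(237)), (110, np.int64(237)), (111, np.int64(237)), (112, np.int64(237)), (113, np.int64(237)), (114, np.int64(237)), (115, np.int64(237)), (116, np.int64(237)), (117, np.int64(237)), (118, np.int64(237)), (119, np.int64(237)), (120, np.int64(237)), (121, np.int64(237)), (122, np.int64(237)), (123, np.int64(237)), (124, np.int64(237)), (125, np.int64(237)), (126, np.int64(237)), (127, np.int64(237)), (128, np.int64(237)), (129, np.int64(237)), (130, np.int64(237)), (131, np.int64(237)), (132, np.int64(237)), (133, np.int64(237)), (134, np.int64(237)), (135, np.int64(237)), (136, np.int64(237)), (137, np.int64(237)), (138, np.int64(237)), (139, np.int64(237)
[... 2687 characters left out ...]
4(10)), (267, np.int64(10)), (268, np.int64(43)), (269, np.int64(65)), (270, np.int64(62)), (271, np.int64(61)), (272, np.int64(60)), (273, np.int64(59)), (274, np.int64(58)), (275, np.int64(56)), (276, np.int64(56)), (277, np.int64(55)), (278, np.int64(54)), (279, np.int64(53)), (280, np.int64(50)), (281, np.int64(50)), (282, np.int64(48)), (283, np.int64(46)), (284, np.int64(44)), (285, np.int64(43)), (286, np.int64(41)), (287, np.int64(40)), (288, np.int64(39)), (289, np.int64(37)), (290, np.int64(33)), (291, np.int64(30)), (292, np.int64(37)), (293, np.int64(44)), (294, np.int64(45)), (295, np.int64(45)), (296, np.int64(44)), (297, np.int64(44)), (298, np.int64(43)), (299, np.int64(42))]
```

By pixel rows the plunger face is about 8–9 mm from the dish. I'll advance in small steps and watch the force (sliding baseline about 7.5 N).

carry_out --pt "-0.8 0 -0.001 0 0 0 0" --pt "-0.8 0 -0.001 0 0 0 0" --pt "-0.8 0 -0.001 0 0 0 0" --pt "-0.8 0 -0.001 0 0 0 0" --pt "-0.8 0 -0.001 0 0 0 0" --pt "-0.8 0 -0.001 0 0 0 0"

```text
clock: 23.25
tcp_pos: [0.596, 0.0455, 0.09]
orientation: [0.003, 1.0, 0.026, -0.0]
wrist_force: [-4.1, -7.9, 4.5]
finger_gap: 0.0141
```

carry_out --pt "-0.8 0 -0.001 0 0 0 0" --pt "-0.8 0 -0.001 0 0 0 0"

```text
clock: 23.5
tcp_pos: [0.596, 0.0475, 0.0901]
orientation: [0.003, 1.0, 0.026, -0.0]
wrist_force: [-5.0, -8.6, 4.9]
finger_gap: 0.0141
```

carry_out --pt "-0.8 0 -0.001 0 0 0 0" --pt "-0.8 0 0 0 0 0 0"

```text
clock: 23.75
tcp_pos: [0.5959, 0.0486, 0.0901]
orientation: [0.002, 1.0, 0.026, -0.0]
wrist_force: [-4.1, -6.9, 4.3]
finger_gap: 0.0143
```

carry_out --pt "-0.8 0 -0.001 0 0 0 0" --pt "-0.8 0 0 0 0 0 0"

```text
clock: 24.0
tcp_pos: [0.5959, 0.0494, 0.0901]
orientation: [0.003, 1.0, 0.026, -0.0]
wrist_force: [-4.5, -8.7, 4.7]
finger_gap: 0.014
```

carry_out --pt "-0.8 0 -0.001 0 0 0 0" --pt "-0.8 0 0 0 0 0 0"

```text
clock: 24.25
tcp_pos: [0.5958, 0.0502, 0.09]
orientation: [0.003, 1.0, 0.026, -0.0]
wrist_force: [-3.7, -9.4, 4.8]
finger_gap: 0.0139
```

carry_out --pt "-0.8 0 -0.001 0 0 0 0" --pt "-0.8 0 0 0 0 0 0"

```text
clock: 24.5
tcp_pos: [0.5958, 0.051, 0.09]
orientation: [0.003, 1.0, 0.025, -0.0]
wrist_force: [-3.9, -10.4, 4.6]
finger_gap: 0.0142
```

```bash
python3 - <<'E'
from h import *
c=cam('wrist','w9.png');s,R=st();print(s['tcp_pos'],s['wrist_force'])
g=cv2.cvtColor(c['color'],cv2.COLOR_RGB2GRAY)
k=s['tcp_pos'][1]-.003
for y,z in((k+.034,.056),(k+.034,.066),(.0799,.056),(.0799,.066),(k+.018,.063)):print(round(y,4),z,proj(c,[.595,y,z]).round(1))
print('col',160,np.median(g[160:250,326:335],1).astype(int).tolist())
E
```

```text
[0.59576459 0.05095904 0.09003536] [-4.57202991 -9.25611182  4.79355754]
0.082 0.056 [331.6 188.6]
0.082 0.066 [331.8 193.5]
0.0799 0.056 [331.4 192.6]
0.0799 0.066 [331.5 197.7]
0.066 0.063 [330.  223.4]
col 160 [232, 232, 232, 232, 232, 232, 232, 232, 232, 232, 232, 232, 232, 232, 232, 232, 232, 232, 232, 232, 232, 232, 232, 232, 232, 233, 232, 221, 199, 200, 200, 201, 200, 206, 221, 224, 224, 225, 229, 230, 191, 125, 125, 125, 121, 102, 77, 83, 83, 84, 84, 83, 83, 83, 83, 84, 83, 82, 83, 83, 84, 82, 84, 78, 64, 64, 65, 65, 64, 65, 65, 65, 65, 64, 65, 65, 65, 65, 64, 65, 65, 65, 61, 37, 4, 7, 7, 8, 7, 7]
```

The dark gap is closed and force is up about 2 N: the plunger is touching, pressed roughly 1–2 mm. I'll go a bit further.

carry_out --pt "-0.8 0 -0.001 0 0 0 0" --pt "-0.8 0 0 0 0 0 0"

```text
clock: 24.8
tcp_pos: [0.5957, 0.0517, 0.09]
orientation: [0.003, 1.0, 0.025, -0.0]
wrist_force: [-4.2, -11.1, 5.0]
finger_gap: 0.0142
```

carry_out --pt "-0.8 0 -0.001 0 0 0 0" --pt "-0.8 0 0 0 0 0 0"

```text
clock: 25.05
tcp_pos: [0.5957, 0.0525, 0.0901]
orientation: [0.003, 1.0, 0.025, -0.0]
wrist_force: [-4.9, -11.5, 5.2]
finger_gap: 0.0139
```

```bash
python3 - <<'E'
from h import *
c=cam('wrist','w10.png');s,R=st();print(s['tcp_pos'],s['wrist_force'])
g=cv2.cvtColor(c['color'],cv2.COLOR_RGB2GRAY)
print('col',180,np.median(g[180:250,326:335],1).astype(int).tolist())
E
```

```text
[0.59570312 0.0525523  0.09003372] [ -4.92015642 -11.26100711   4.29715146]
col 180 [232, 232, 232, 232, 232, 232, 232, 232, 232, 231, 213, 198, 200, 200, 200, 198, 206, 221, 224, 224, 224, 228, 229, 190, 121, 125, 125, 121, 103, 82, 82, 83, 83, 83, 82, 82, 82, 83, 83, 83, 83, 82, 84, 77, 63, 63, 65, 65, 65, 64, 64, 65, 65, 65, 65, 64, 64, 64, 65, 64, 64, 65, 61, 38, 6, 6, 7, 8, 7, 7]
```

Force is about 3.5–4 N over baseline, meaning roughly 3–4 mm of spring travel out of 6. I'll relax, release the knob and retreat.

carry_out --pt "-0.8 0 0.001 0 0 0 0" --pt "-0.7 0 0 0 0 0 0" --pt "-0.5 0 0 0 0 0 0" --pt "-0.2 0 0 0 0 0 0" --pt "0 0 0 0 0 0 0" --pt "0 0 0 0 0 0 0" --pt "0 0 0 -0.02 0 0 0" --pt "0 0 0 -0.04 0 0 0" --pt "0 0 0 -0.03 0 0 0" --pt "0 0 0 0 0 0 0" --pt "0 0 0 0 0 0 0"

```text
clock: 26.48
tcp_pos: [0.5956, 0.0551, 0.178]
orientation: [-0.0, 1.0, 0.027, -0.0]
wrist_force: [-0.2, -0.4, -0.5]
finger_gap: 0.0424
```

```bash
python3 - <<'E'
from h import *
c=cam('wrist','w11.png');s,R=st();print(s['clock'],s['tcp_pos'],s['finger_gap'],s['wrist_force'])
np.savez('w11.npz',K=c['K'],dist=c['dist'],R=c['R'],t=c['t'])
t=cam('top','top2.png')
im=cv2.imread('pics/w11.png')[60:340,220:440];a=cv2.resize(im,None,fx=2,fy=2,interpolation=cv2.INTER_CUBIC)
b=cv2.imread('pics/top2.png')[90:260,140:490]
b=b[:, :];o=np.zeros((560,800,3),'uint8');o[:560,:440]=a;o[:170,445:795]=b;cv2.imwrite('pics/fin.png',o)
E
```

```text
26.525 [0.59524068 0.05512109 0.17741147] 0.042589160555586605 [-0.18656925 -0.70930535 -0.69522495]
```

View pics/fin.png

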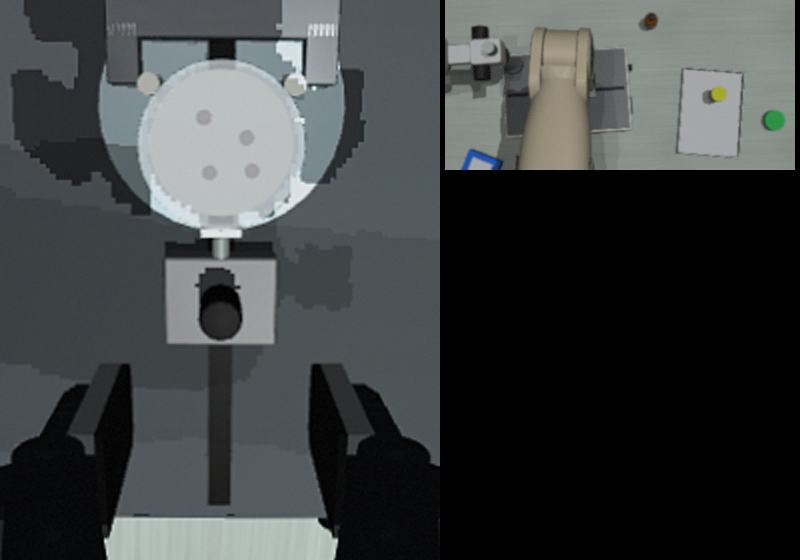

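The final view has the dish (x 138–303, centre 221) between both studs (148 and 294, midpoint 221), with the plunger face at (221,231) on the dish. Pot, bottle and slide box are still in place. One numeric check of the spring travel remains.

```bash
python3 - <<'E'
from h import *
c=dict(np.load('w11.npz'));P=lambda x,y,z:ray(c,(220+x/2,60+y/2),z)
k=P(221,319,.086)[1]; bf=P(221,258,.063)[1]; bb=P(221,344,.063)[1]; d=P(221,229,.066)[1]; 
o=dict(np.load('w7.npz'));
print('knob',k,'block front/back/mid',bf,bb,(bf+bb)/2,'dish edge',d,'face-block mid',d-(bf+bb)/2)
g=[ray(o,(330,y),z)[1] for y,z in((169,.066),(191,.063),(235,.063))];print('free: face,front,back',g,g[0]-(g[1]+g[2])/2)
E
```

```text
knob 0.05050687211630349 block front/back/mid 0.06726089968358182 0.032375605251519335 0.049818252467550575 dish edge 0.07901095117305429 face-block mid 0.029192698705503714
free: face,front,back [np.float64(0.004627250577202466), np.float64(-0.011850467587591833), np.float64(-0.04566797885443252)] 0.03338647379821465
```

Face-to-knob distance is now about 29–30 mm, against 33.4 mm free by the same method. That is about 4 mm pressed, within the 6 mm and in agreement with the force. Handing in.

```bash
python3 -c "
from workcell import env
print(env.hand_in())"
```

```text
the job is handed in; nothing more can be done
None
```

The dish is loaded and the job is handed in. I gripped the clear glass dish at 20 N and lifted it out of the tray. I set it down on the plate by feel, 12 mm short of the nest. Then I nudged it home with closed fingers at about 6–7 N until it stopped. After that I slid the jaw up by its knob until the plunger pressed on the dish, let go and retreated.

Last checks, at 26.5 s on the clock:
- **Studs:** the dish is centred between both studs to within about 1 px.
- **Plunger:** it is on the dish and pressed back about 4 mm of its 6 mm by the picture. The force rise of about 3.5–4 N agrees.
- **Robot:** wrist force was near zero and the fingers were clear of everything.
- **Bystanders:** the pot, bottle and slide box looked undisturbed. I checked these only by eye in the top view, where the slide box was partly cut off.

- **Disagreements:** the knob sat about 3 mm further back than the commanded grip centre suggested, so I went by force and pixels there. An early pixel estimate of the spring travel read lower (1–2.4 mm) than the force did.
- **Unexplained readings:** closing the fingers on the dish in the tray read about 6 N upward. Setting the dish down on the plate peaked at about 9 N.

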